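# Put the microscope things back on their own places

## Robot

A 6-joint arm with a two-finger parallel gripper is mounted at the origin on the work surface. World frame = base frame: x ahead of the robot, y to its left, z up, the work surface at z = 0. Lengths are in m, angles in rad, forces in N, time in s.
With the tool pointing down it reaches from about 0.3 to 1 m from the base axis. Payload 5.1 kg.
Tool frame: the origin (TCP) lies between the finger pads; the fingertips stand 22 mm ahead of it and the grasp point (between the pads) lies 3 mm ahead of it; z points along the fingers, y is the line along which they close (so a half turn about z gives the same grasp; the last joint's range is limited). The gripper opens to 95 mm and grips with 3 to 60 N. Pads are 20 mm wide; open, the fingers measure 119 mm over their backs; the gripper's body (75 mm by 180 mm) begins 59 mm behind the grasp point.
Start: joints at [1.233, 0.124, 1.65, -0, 1.367, -0.083], TCP at [0.164, 0.629, 0.237] pointing down, gripper open.
Joint ranges: [-2.61, 2.61], [-1.02, 2.33], [0.03, 2.71], [-1.35, 4.49], [0.32, 2.68], [-2.91, 2.91]. Speed limits (rad/s): [2.57, 2.57, 3.14, 3.14, 3.14, 3.14].

## Interface

Orientations are given as [roll, pitch, yaw] about the fixed x, y, z axes, in that order (R = Rz(yaw) Ry(pitch) Rx(roll)).
In Python, from station import ctrl gives the robot as it stands. The module is installed in compiled form; this text tells all that it offers.
- The arm moves only by the tool carry_out, never from a script. Its argument "motion" is a list that holds one entry, the list of rows, each a list of 7 numbers: the shift along the tool's x, y, z normalised to -1 to 1, where 1 is 0.2 m, then the turn, a rotation vector about the tool's x, y, z normalised to -1 to 1, where 1 is 45 degrees, then the opening, from 0 (shut) to 1 (fully open). A call has 1 to 20 rows; each row shifts and turns the commanded pose from where the row before left it, along the tool's axes as they then stand; what a row does not reach is not made up. A row lasts 1/8 s, in which the tool goes at most 62.5 mm and 10.7 degrees, less where a joint would pass 70% of its speed; a pose out of reach is approached as far as the arm can. A call with a number of a shift or a turn outside -1 to 1 is refused whole. A call with a gripper value outside its range is refused whole. The fingers move at their own pace and stop on an object; "force" is the grip in N (left out, the last holds). Time passes only in rows, so rows that do not move let the fingers close. It gives the time, the measured TCP pose, the force, the opening and the grip force at its end, in the units of the state.
- ctrl.sense(): the state, without advancing time (a new reading comes with each control period).
- ctrl.capture(name): name is "scene" or "side" or "wrist"; returns a dict with "pixels" (420x560x3 uint8, blue, green, red), "K" (3x3 intrinsics, pixels), "position" and "orientation" of the camera in the world. Camera axes: x right, y down, z forward; pixel columns grow to the right and rows downward; lengths in m; the calibration is good to about 2 mm. The wrist camera is an equidistant fisheye: a pixel r from the principal point sees the ray r / f radians off the axis. A picture is of the moment at which its call begins. There is no depth.
- ctrl.hand_in(): hands the job in; it is judged then, once.
Trained networks look in the newest picture that a camera, given by its name, has taken for a name from the list of things; names that differ only in an ending like _2 or _b are one class to them, and where a whole thing is asked for, a point or a joint stands for the part that bears it (a point fixed in the world has none). Each returns a list of dicts, best first, with "confidence" (0 to 1); they miss things now and then, are a little off and sometimes report something else, mostly with a low value. They report only what shows in the picture. A call takes as long as a camera call. They do not tell look-alikes from the thing itself.
- ctrl.search_frame(camera, target): "position" ([column, row] in pixels, amid what is visible of it).
The state is a dict: "t": time; "joint_pos": joint angles; "qvel": joint speeds; "effort": joint torques, N m; "ee_pos": TCP position; "tcp_rot": TCP orientation; "force": force on the tool from outside, world axes, zero at the start; "moment": the same for the moment, N m; "width": opening from 0.0 (shut) to 1.0 (fully open); "grasp_force": force on a finger pad.
Only numpy, scipy, OpenCV 4.12 (cv2) and the standard library are available. Lean on these libraries where they do the work, as an engineer would, in place of code of your own. Each camera call takes 0.05 s, during which the arm holds its last target. There are 200 camera calls.

## Task

At this microscope bench three things stand on each other's places: the eyepiece is on the steel drip tray, the dropper bottle on the light plate and the specimen jar on the cork mat. Change them round so that the jar stands in the middle of the light plate, the bottle in the middle of the drip tray and the eyepiece in the middle of the cork mat, all upright and let go, parking one of them upright in the middle of the empty square wooden board meanwhile. Never stand any of them on the bare bench, and leave the wash bottle, the slide box and the screwdriver where they are.

Things in the scene. Friction and masses are not known exactly. Their poses are not given: they have to be found in the camera images.
- eyepiece: microscope eyepiece, black, standing upright on its eyecup: a round rubber foot 40 mm in diameter and 22 mm high, and above it the bare round barrel, 30 mm in diameter, from 22 to 64 mm height, with a lens in its top. About 0.11 kg. Grip it by the barrel. Origin: centre of the underside, z up.
- dropper_bottle: small round amber-glass dropper bottle, upright: glass 30 mm in diameter up to 50 mm height with a paper band, then a shoulder, a black cap 20 mm in diameter from 56 to 68 mm, and a 13 mm wide rubber bulb up to 82 mm. About 0.06 kg. Grip it by the glass. Origin: centre of the underside, z up.
- jar: squat round specimen jar of greyish clear plastic with a flat aluminium lid, upright: 50 mm in diameter over its whole height of 45 mm. About 0.09 kg, closed. Origin: centre of the underside, z up.
- light_plate: fixed black light plate, a square slab 130 x 130 x 13 mm with a round white glass disc 72 mm in diameter in the middle of its top, whose upper face is 14 mm above the bench, and a low steel knob (12 mm wide, 5 mm high) near one corner. Place of the specimen jar. Origin: centre of its underside, at bench level.
- drip_tray: fixed square steel drip tray, 110 x 110 mm; its floor is 8 mm above the bench, with a 3 mm wide rim standing 3 mm above the floor. Place of the dropper bottle. Origin: centre of its underside, at bench level.
- cork_mat: fixed round cork mat, 100 mm in diameter, 10 mm thick. Place of the eyepiece. Origin: centre of its underside, at bench level.
- board: fixed square plain wooden board, 100 x 100 mm, 8 mm thick, empty at the start: the free spot. Origin: centre of its underside, at bench level.
- wash_bottle: bystander: white plastic bottle with a red cap, 64 mm in diameter, 150 mm high, standing to the robot's right. Origin: centre of its underside.
- slide_box: bystander: flat grey box with a wooden lid, 92 x 172 x 32 mm, lying to the robot's left. Origin: centre of its underside.
- screwdriver: bystander: blue-handled screwdriver, 150 mm long and less than 40 mm high, lying along x between the places. Origin: its middle, at bench level.
Not all that is in view belongs to the job. What is meant by the light_plate is not green, and is the larger of those in its own colour.

How it is judged:
On the way:
1. one of the three stands upright and released on the spare wooden board, its middle within 35 mm of the board's middle (((horizontal distance between eyepiece and board below 0.035 m and z of eyepiece in the frame of board between 0.005 and 0.011 m and linear speed of eyepiece below 0.02 m/s and angular speed of eyepiece below 0.2 rad/s and angle between eyepiece's own z axis and vertical below 0.1 rad and contact force between eyepiece and the fingers below 0.1 N) or (horizontal distance between dropper_bottle and board below 0.035 m and z of dropper_bottle in the frame of board between 0.005 and 0.011 m and linear speed of dropper_bottle below 0.02 m/s and angular speed of dropper_bottle below 0.2 rad/s and angle between dropper_bottle's own z axis and vertical below 0.1 rad and contact force between dropper_bottle and the fingers below 0.1 N) or (horizontal distance between jar and board below 0.035 m and z of jar in the frame of board between 0.005 and 0.011 m and linear speed of jar below 0.02 m/s and angular speed of jar below 0.2 rad/s and angle between jar's own z axis and vertical below 0.1 rad and contact force between jar and the fingers below 0.1 N))), for 0.2 s.
At the end, for the whole second after the job is handed in: The jar on the light plate, the dropper bottle on the drip tray and the eyepiece on the cork mat: each with its middle within 15 mm of the middle of its place, its underside within 3 mm of the place's surface, upright within 0.1 rad, released and at rest (horizontal distance between eyepiece and cork_mat below 0.015 m and z of eyepiece in the frame of cork_mat between 0.007 and 0.013 m and linear speed of each of eyepiece, dropper_bottle, jar below 0.02 m/s and angular speed of each of eyepiece, dropper_bottle, jar below 0.2 rad/s and angle between each of eyepiece, dropper_bottle, jar's own z axis and vertical below 0.1 rad and contact force between each of eyepiece, dropper_bottle, jar and the fingers below 0.1 N and horizontal distance between dropper_bottle and drip_tray below 0.015 m and z of dropper_bottle in the frame of drip_tray between 0.005 and 0.011 m and horizontal distance between jar and light_plate below 0.015 m and z of jar in the frame of light_plate between 0.011 and 0.017 m); the robot touches nothing.
It fails at once if one of the three is stood on the bare bench or falls off its place (its underside below 5 mm) (height (world z) of any of eyepiece, dropper_bottle, jar below 0.005 m).
It fails at once if the wash bottle, the slide box or the screwdriver is pushed more than 20 mm (distance of any of wash_bottle, slide_box, screwdriver from where it was at the start of the episode above 0.02 m).
It also fails if it takes over 106 s, if anything falls off the work surface, if the arm or the gripper's body presses on something with over 40 N, if the wrist force passes 120 N, or if a joint passes its speed limit or range.

## Working session

There is one attempt and no reset: what is moved stays moved. The work goes in short steps, Python scripts to look and compute and a tool call to move; the robot and the scene stay as the last step left them, time stands still between calls to the robot, and variables do not carry over. Pictures are saved under pics/ and viewed, at most 14 in all, crops included, and the job is handed in when it is done.

Besides the shell and the picture viewer there is one more tool, called after "Request:" in YAML: its name, and indented under it one key for each argument. carry_out: Moves the arm, as the interface text tells. Its arguments: {"type":"object","properties":{"motion":{"type":"array","items":{"type":"array","items":{"type":"array","items":{"type":"number"}}}},"force":{"type":"number"}},"required":["motion"]}

```bash
mkdir -p pics; cat > h.py <<'E'
import numpy as np, cv2
from scipy.spatial.transform import Rotation as R
from station import ctrl
def rot(o):
    o=np.array(o,float)
    if o.shape==(3,3): return o
    return R.from_euler('xyz',o).as_matrix() if o.size==3 else R.from_quat(o).as_matrix()
def ray(c,px,fish=False):
    K=np.array(c["K"]); u=(px[0]-K[0,2])/K[0,0]; v=(px[1]-K[1,2])/K[1,1]
    if fish:
        r=np.hypot(u,v); s=np.sin(r)/r if r>1e-9 else 1
        d=np.array([u*s,v*s,np.cos(r)])
    else: d=np.array([u,v,1.])
    return rot(c["orientation"])@d
def at(c,px,z,fish=False):
    d=ray(c,px,fish); p=np.array(c["position"]); return p+d*(z-p[2])/d[2]
E
python3 - <<'E'
from h import *
s=ctrl.sense(); print(s['t'],s['ee_pos'],s['tcp_rot'],s['width'])
for n in ("scene","side","wrist"):
    c=ctrl.capture(n); cv2.imwrite(f"pics/{n}0.png",c["pixels"]); print(n,c["K"],c["position"],c["orientation"])
    for t in "eyepiece dropper_bottle jar light_plate drip_tray cork_mat board wash_bottle slide_box screwdriver".split():
        print(t,[(np.round(d["position"]).tolist(),round(d["confidence"],2), np.round(at(c,d["position"],.01,n=="wrist")[:2],3).tolist()) for d in ctrl.search_frame(n,t)])
E
```

```text
0.0 [0.16366091 0.62844701 0.23539335] [-3.13952969e+00 -1.71739141e-04  2.88680705e+00] 1.003305162880593
scene [[465.37507415   0.         281.1725667 ]
 [  0.         465.37507415 211.2975768 ]
 [  0.           0.           1.        ]] [ 1.06680941 -0.6368805   1.09996201] [-2.50383151 -0.00845336  0.5848755 ]
eyepiece [([182.0, 230.0], 0.68, [0.433, -0.169])]
dropper_bottle [([247.0, 258.0], 0.55, [0.64, -0.142])]
jar [([255.0, 151.0], 0.77, [0.425, 0.196]), ([297.0, 194.0], 0.35, [0.632, 0.123])]
light_plate [([306.0, 295.0], 0.83, [0.829, -0.147]), ([252.0, 266.0], 0.69, [0.664, -0.154]), ([216.0, 335.0], 0.64, [0.702, -0.359])]
drip_tray [([182.0, 239.0], 0.75, [0.454, -0.193])]
cork_mat [([262.0, 162.0], 0.58, [0.471, 0.169])]
board [([296.0, 193.0], 0.89, [0.628, 0.125])]
wash_bottle [([127.0, 274.0], 0.7, [0.405, -0.357])]
slide_box [([319.0, 126.0], 0.74, [0.539, 0.41])]
screwdriver [([234.0, 198.0], 0.59, [0.486, 0.004])]
side [[394.85323202   0.         278.35333957]
 [  0.         394.85323202 209.12926432]
 [  0.           0.           1.        ]] [ 0.36993195 -0.516
[... 446 characters left out ...]
oard [([281.0, 403.0], 0.4, [0.445, -0.35])]
wash_bottle [([279.0, 404.0], 0.92, [0.441, -0.35])]
slide_box [([195.0, 136.0], 0.73, [0.553, 0.426])]
screwdriver [([245.0, 316.0], 0.68, [0.455, -0.168]), ([230.0, 243.0], 0.56, [0.497, 0.017]), ([247.0, 331.0], 0.48, [0.446, -0.199])]
wrist [[325.1922621    0.         280.21947839]
 [  0.         325.1922621  209.13076428]
 [  0.           0.           1.        ]] [0.08299691 0.65016647 0.38529031] [2.84423520e+00 3.24493755e-04 1.31597103e+00]
eyepiece [([0.0, 382.0], 0.43, [0.461, -0.191])]
dropper_bottle []
jar []
light_plate []
drip_tray [([6.0, 390.0], 0.59, [0.49, -0.194])]
cork_mat []
board []
wash_bottle []
slide_box []
screwdriver []
```

```bash
python3 - <<'E'
import cv2
a=cv2.imread("pics/scene0.png")[90:390,90:390]
cv2.imwrite("pics/sc1.png",cv2.resize(a,(600,600),interpolation=cv2.INTER_CUBIC))
E
```

```text
(no output)
```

View pics/sc1.png

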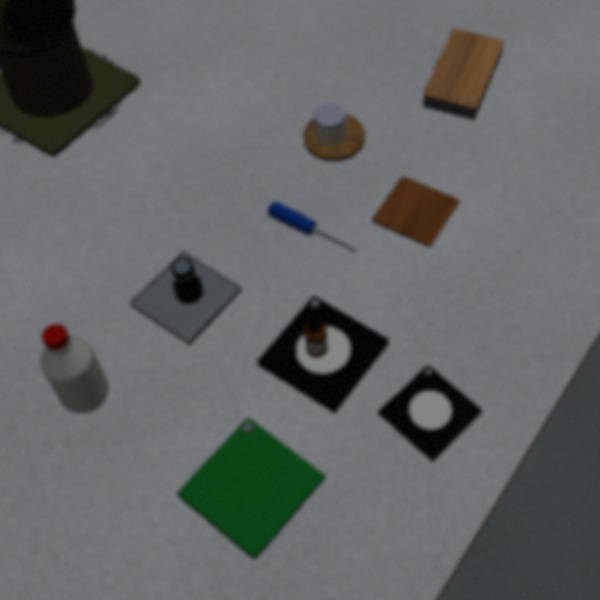

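View pics/side0.png

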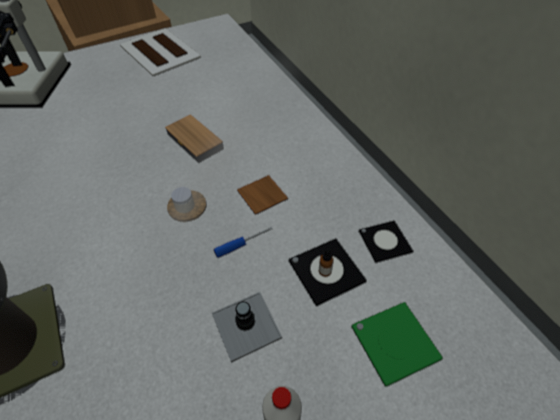

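Light-plate candidates in the scene picture are the black slab at (252,266) with the bottle on it, a black slab at (306,295), and a green slab at (216,335). The one meant is at (252,266): it is not green and is the larger black one. I confirm that with an enlarged crop and measure the centres.

```bash
cat > m.py <<'E'
from h import *
sc={k:[(90+a/2,90+b/2) for a,b in v] for k,v in dict(
 plate=[(316,296),(389,342),(335,411),(258,362)],small=[(429,366),(481,410),(433,460),(379,411)],tray=[(184,252),(241,290),(190,342),(131,302)],board=[(404,178),(459,203),(430,246),(373,220)]).items()}
si=dict(plate=[(340,239),(366,281),(321,303),(289,258)],small=[(397,221),(412,252),(374,262),(359,228)],tray=[(259,294),(281,343),(235,360),(213,322)],board=[(268,177),(288,194),(258,213),(238,192)])
z=dict(plate=.013,small=.013,tray=.011,board=.008)
C=ctrl.capture("scene"),ctrl.capture("side")
for k in z:
    for c,d in zip(C,(sc,si)):
        P=np.array([at(c,p,z[k])[:2] for p in d[k]]); e=np.roll(P,-1,0)-P
        print(k,P.mean(0).round(3),"sides",np.hypot(*e.T).round(3),"yaw",(np.degrees(np.arctan2(e[:,1],e[:,0]))%90).round(0))
print("cork",at(C[0],(257.,158.),.01)[:2].round(3),at(C[1],(187,206),.01)[:2].round(3))
# objects: triangulate nets
for t in ("eyepiece","dropper_bottle","jar"):
    A=np.zeros((3,3));b=np.zeros(3)
    for c,n in zip(C,("scene","side")):
        px=ctrl.search_frame(n,t)[0]["position"];d=ray(c,px);d/=np.linalg.norm(d);M=np.eye(3)-np.outer(d,d);A+=M;b+=M@c["position"]
    print(t,np.linalg.solve(A,b).round(3))
E
python3 m.py; python3 -c "
import cv2
a=cv2.imread('pics/scene0.png')[220:340,200:350]
cv2.imwrite('pics/pl.png',cv2.resize(a,(600,480),interpolation=cv2.INTER_CUBIC))"
```

```text
plate [ 0.666 -0.154] sides [0.125 0.124 0.126 0.127] yaw [88. 89. 89. 89.]
plate [ 0.665 -0.154] sides [0.121 0.113 0.129 0.132] yaw [85. 90.  3. 86.]
small [ 0.829 -0.15 ] sides [0.091 0.094 0.094 0.093] yaw [79. 80. 79. 78.]
small [ 0.824 -0.149] sides [0.092 0.094 0.098 0.097] yaw [74. 79. 76. 75.]
tray [ 0.453 -0.188] sides [0.11  0.104 0.11  0.106] yaw [87. 88. 88. 88.]
tray [ 0.447 -0.195] sides [0.116 0.094 0.092 0.111] yaw [87. 83.  6.  7.]
board [0.638 0.12 ] sides [0.096 0.093 0.096 0.095] yaw [3. 4. 4. 4.]
board [0.634 0.122] sides [0.082 0.099 0.09  0.095] yaw [13. 12. 10.  7.]
cork [0.448 0.175] [0.444 0.173]
eyepiece [ 0.449 -0.182  0.044]
dropper_bottle [ 0.65  -0.149  0.038]
jar [0.442 0.176 0.03 ]
```

View pics/pl.png

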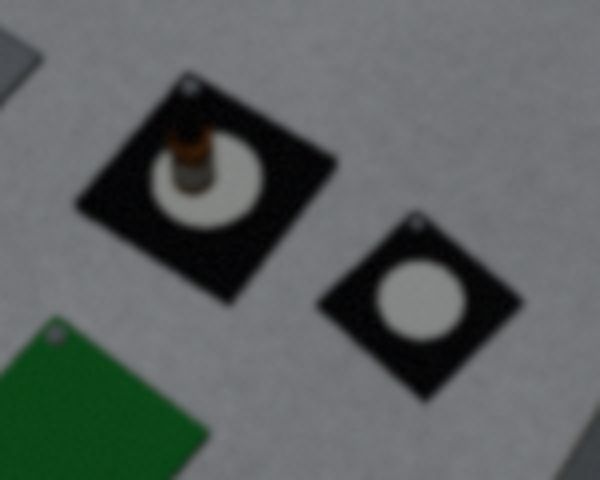

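The crop confirms it: the larger black plate (about 130 mm sides measured) carries the bottle, and the smaller one beside it is only about 93 mm. I turn the tool to yaw π/2, so tool x = +Y, tool y = +X, tool z = down.

Request:
carry_out:
  motion:
    - [[0, 0, 0, 0, 0, 0.21, 1], [0, 0, 0, 0, 0, 0.21, 1], [0, 0, 0, 0, 0, 0.21, 1], [0, 0, 0, 0, 0, 0.21, 1], [0, 0, 0, 0, 0, 0.21, 1], [0, 0, 0, 0, 0, 0.21, 1], [0, 0, 0, 0, 0, 0.21, 1], [0, 0, 0, 0, 0, 0.206, 1], [-0.2, 0.1, 0, 0, 0, 0, 1], [-0.2, 0.15, 0, 0, 0, 0, 1], [-0.2, 0.15, 0, 0, 0, 0, 1], [-0.2, 0.15, 0, 0, 0, 0, 1], [-0.2, 0.15, 0, 0, 0, 0, 1], [-0.2, 0.15, 0, 0, 0, 0, 1], [-0.2, 0.15, 0, 0, 0, 0, 1], [-0.2, 0.15, 0, 0, 0, 0, 1], [-0.2, 0.15, 0, 0, 0, 0, 1], [-0.2, 0.1, 0, 0, 0, 0, 1], [0, 0, 0, 0, 0, 0, 1], [0, 0, 0, 0, 0, 0, 1]]

```text
t: 4.55
ee_pos: [0.4436, 0.2292, 0.2367]
tcp_rot: [-3.141, -0.0, 1.57]
force: [-0.1, -0.3, 0.4]
width: 0.999
grasp_force: 0.0
```

```bash
cat > w.py <<'E'
import sys
from h import *
name=sys.argv[1]; c=ctrl.capture("wrist"); cv2.imwrite(f"pics/{name}.png",c["pixels"])
print(np.round(c["position"],3),np.round(c["orientation"],3))
for a in sys.argv[2:]:
    t,z=a.split(":")
    print(t,[(np.round(d["position"],1).tolist(),round(d["confidence"],2),at(c,d["position"],float(z),True)[:2].round(4).tolist()) for d in ctrl.search_frame("wrist",t)])
E
python3 w.py w1 jar:.033 cork_mat:.01 board:.008 screwdriver:.01
```

```text
[0.443 0.312 0.385] [ 2.844e+00  0.000e+00 -1.000e-03]
jar [([275.2, 235.0], 0.89, [0.4372, 0.173])]
cork_mat [([287.5, 212.2], 0.82, [0.4519, 0.1936])]
board []
screwdriver [([319.3, 334.8], 0.55, [0.5, 0.0054])]
```

View pics/w1.png

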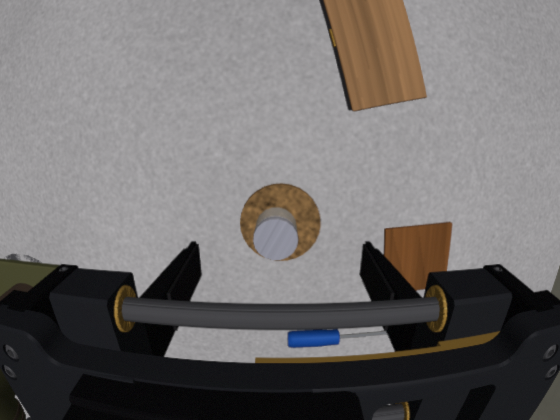

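The wrist view shows the jar lid at about (276,240), the cork ellipse at (280,222), and the board partly hidden by the gripper at (418,255).

```bash
python3 - <<'E'
from h import *
c=ctrl.capture("wrist")
f=lambda p,z:at(c,p,z,True)[:2].round(4)
print("lid",f((276,240),.055),"lid edges",f((254,240),.055),f((298,240),.055))
E_=[f(p,.01) for p in((240,222),(321,222),(280.5,183),(280.5,261))];print("cork",E_)
print("board",f((384,228),.008),f((451,222),.008))
E
```

```text
lid [0.4382 0.1764] lid edges [0.414  0.1763] [0.4624 0.1764]
cork [array([0.3934, 0.1814]), array([0.493 , 0.1816]), array([0.4431, 0.2303]), array([0.4433, 0.1285])]
board [0.5759 0.1723] [0.6747 0.1795]
```

Request:
carry_out:
  motion:
    - [[-0.15, -0.028, 0.12, 0, 0, 0, 1], [-0.116, 0, 0.16, 0, 0, 0, 1], [0, 0, 0.2, 0, 0, 0, 1], [0, 0, 0.2, 0, 0, 0, 1], [0, 0, 0.16, 0, 0, 0, 1], [0, 0, 0.1, 0, 0, 0, 1], [0, 0, 0.044, 0, 0, 0, 1], [0, 0, 0, 0, 0, 0, 1], [0, 0, 0, 0, 0, 0, 0.4], [0, 0, 0, 0, 0, 0, 0.4], [0, 0, 0, 0, 0, 0, 0.4], [0, 0, 0, 0, 0, 0, 0.4], [0, 0, 0, 0, 0, 0, 0.4], [0, 0, 0, 0, 0, 0, 0.4], [0, 0, 0, 0, 0, 0, 0.4], [0, 0, 0, 0, 0, 0, 0.4]]
  force: 12

```text
t: 6.85
ee_pos: [0.4381, 0.1757, 0.0399]
tcp_rot: [-3.142, 0.0, 1.57]
force: [0.1, -0.1, 1.6]
width: 0.52
grasp_force: 12.0
```

Request:
carry_out:
  motion:
    - [[0, 0, -0.1, 0, 0, 0, 0.4], [0, 0, -0.15, 0, 0, 0, 0.4], [0, 0, -0.15, 0, 0, 0, 0.4], [-0.045, 0.1, 0, 0, 0, 0, 0.4], [-0.05, 0.175, 0, 0, 0, 0, 0.4], [-0.05, 0.2, 0, 0, 0, 0, 0.4], [-0.05, 0.2, 0, 0, 0, 0, 0.4], [-0.05, 0.2, 0, 0, 0, 0, 0.4], [-0.02, 0.1, 0, 0, 0, 0, 0.4], [0, 0, 0, 0, 0, 0, 0.4], [0, 0, 0.15, 0, 0, 0, 0.4], [0, 0, 0.15, 0, 0, 0, 0.4], [0, 0, 0.07, 0, 0, 0, 0.4], [0, 0, 0.037, 0, 0, 0, 0.4], [0, 0, 0, 0, 0, 0, 0.4], [0, 0, 0, 0, 0, 0, 0.4]]

```text
t: 8.85
ee_pos: [0.6339, 0.1228, 0.0397]
tcp_rot: [3.139, -0.0, 1.571]
force: [0.5, 0.3, -0.8]
width: 0.525
grasp_force: 12.0
```

Request:
carry_out:
  motion:
    - [[0, 0, 0.005, 0, 0, 0, 0.4], [0, 0, 0.004, 0, 0, 0, 0.4], [0, 0, 0, 0, 0, 0, 0.4]]

```text
t: 9.22
ee_pos: [0.6335, 0.1227, 0.0376]
tcp_rot: [3.141, -0.0, 1.57]
force: [-1.1, -0.8, 4.2]
width: 0.52
grasp_force: 12.0
```

Contact. I release, raise by 200 mm, and look.

Request:
carry_out:
  motion:
    - [[0, 0, 0, 0, 0, 0, 0.7], [0, 0, 0, 0, 0, 0, 1], [0, 0, 0, 0, 0, 0, 1], [0, 0, 0, 0, 0, 0, 1], [0, 0, -0.1, 0, 0, 0, 1], [0, 0, -0.2, 0, 0, 0, 1], [0, 0, -0.25, 0, 0, 0, 1], [0, 0, -0.25, 0, 0, 0, 1], [0, 0, -0.2, 0, 0, 0, 1], [-0.1, -0.1, 0, 0, 0, 0, 1], [-0.2, -0.2, 0, 0, 0, 0, 1], [-0.2, -0.2, 0, 0, 0, 0, 1], [-0.2, -0.2, 0, 0, 0, 0, 1], [-0.2, -0.2, 0, 0, 0, 0, 1], [-0.2, 0, 0, 0, 0, 0, 1], [-0.1, 0, 0, 0, 0, 0, 1], [0, 0, 0, 0, 0, 0, 1]]

```text
t: 11.35
ee_pos: [0.453, -0.1183, 0.2382]
tcp_rot: [3.139, 0.001, 1.568]
force: [0.0, 0.2, 0.4]
width: 1.001
grasp_force: 0.0
```

```bash
python3 w.py w2 eyepiece:.05 drip_tray:.009 light_plate:.013 dropper_bottle:.04 screwdriver:.01; python3 m.py | tail -3
```

```text
[ 0.453 -0.035  0.387] [ 2.843e+00 -2.000e-03 -3.000e-03]
eyepiece [([278.2, 241.4], 0.8, [0.4505, -0.1763])]
drip_tray [([267.4, 222.9], 0.87, [0.4371, -0.1688])]
light_plate [([525.0, 205.2], 0.96, [0.8183, -0.145]), ([428.4, 202.2], 0.79, [0.6435, -0.1412]), ([420.9, 23.3], 0.27, [0.6232, 0.084])]
dropper_bottle [([443.5, 218.4], 0.92, [0.6543, -0.1542])]
screwdriver [([320.1, 77.1], 0.69, [0.4988, 0.0065])]
cork [0.448 0.175] [0.444 0.173]
eyepiece [ 0.453 -0.177  0.038]
dropper_bottle [ 0.655 -0.152  0.041]Traceback (most recent call last):
  File "m.py", line 16, in <module>
    px=ctrl.search_frame(n,t)[0]["position"];d=ray(c,px);d/=np.linalg.norm(d);M=np.eye(3)-np.outer(d,d);A+=M;b+=M@c["position"]
       ~~~~~~~~~~~~~~~~~~~~~~^^^
IndexError: list index out of range
```

View pics/w2.png

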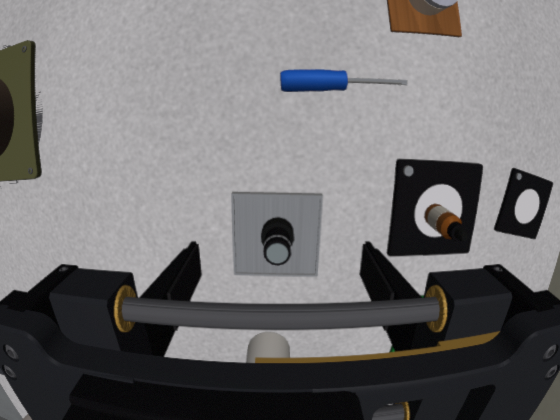

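The eyepiece's top lens is at (277,252), the tray's corners are at (232,192), (322,194), (317,275), (235,274), and the plate's disc is at (438,211). The jar stands on the board.

```bash
python3 - <<'E'
from h import *
c=ctrl.capture("wrist")
f=lambda p,z:at(c,p,z,True)[:2].round(4)
print("eye top",f((277,252),.072),f((262,252),.072),f((292,252),.072))
T=[f(p,.011) for p in((232,192),(322,194),(317,275),(235,274))];print("tray",np.mean(T,0),T)
T=[f(p,.013) for p in((397,159),(482,163),(471,255),(389,254))];print("plate",np.mean(T,0),T,f((438,211),.014))
c=ctrl.capture("scene");cv2.imwrite("pics/sc2.png",cv2.resize(c["pixels"][140:290,150:350],(800,600),interpolation=cv2.INTER_CUBIC))
E
```

```text
eye top [ 0.4491 -0.1773] [ 0.4333 -0.1774] [ 0.465  -0.1773]
tray [ 0.4478  -0.18335] [array([ 0.3949, -0.1273]), array([ 0.5024, -0.1298]), array([ 0.5006, -0.2388]), array([ 0.3933, -0.2375])]
plate [ 0.6586   -0.148975] [array([ 0.5929, -0.085 ]), array([ 0.7195, -0.0842]), array([ 0.7269, -0.2171]), array([ 0.5951, -0.2096])] [ 0.6576 -0.1503]
```

View pics/sc2.png

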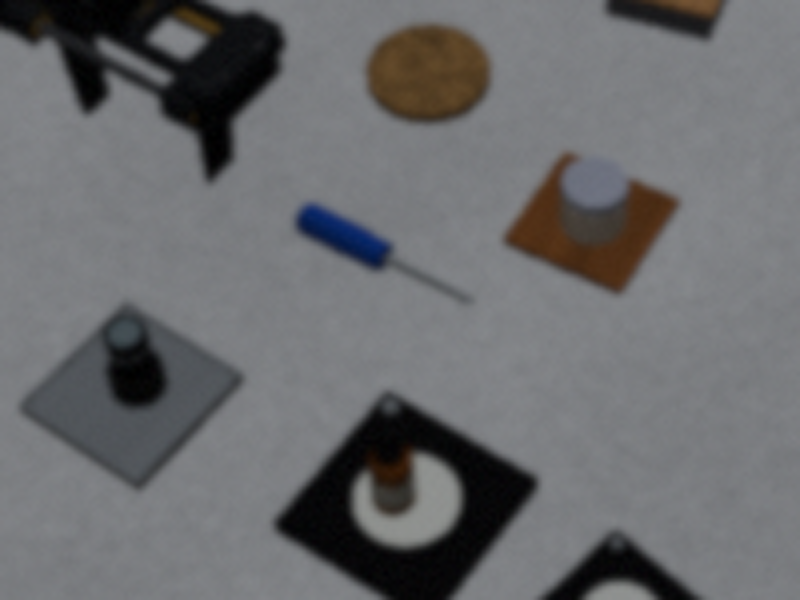

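Request:
carry_out:
  motion:
    - [[-0.15, -0.02, 0, 0, 0, 0, 1], [-0.15, 0, 0, 0, 0, 0, 1], [0, 0, 0.2, 0, 0, 0, 1], [0, 0, 0.2, 0, 0, 0, 1], [0, 0, 0.2, 0, 0, 0, 1], [0, 0, 0.15, 0, 0, 0, 1], [0, 0, 0.1, 0, 0, 0, 1], [0, 0, 0.05, 0, 0, 0, 1], [0, 0, 0, 0, 0, 0, 1], [0, 0, 0, 0, 0, 0, 0.2], [0, 0, 0, 0, 0, 0, 0.2], [0, 0, 0, 0, 0, 0, 0.2], [0, 0, 0, 0, 0, 0, 0.2], [0, 0, 0, 0, 0, 0, 0.2], [0, 0, 0, 0, 0, 0, 0.2], [0, 0, 0, 0, 0, 0, 0.2], [0, 0, 0, 0, 0, 0, 0.2], [0, 0, 0, 0, 0, 0, 0.2]]
  force: 12

```text
t: 14.4
ee_pos: [0.449, -0.1773, 0.0566]
tcp_rot: [3.141, -0.0, 1.57]
force: [0.7, 0.2, -0.1]
width: 0.309
grasp_force: 12.0
```

Request:
carry_out:
  motion:
    - [[0, 0, -0.1, 0, 0, 0, 0.2], [0, 0, -0.15, 0, 0, 0, 0.2], [0, 0, -0.15, 0, 0, 0, 0.2], [0.1, -0.02, 0, 0, 0, 0, 0.2], [0.2, 0, 0, 0, 0, 0, 0.2], [0.2, 0, 0, 0, 0, 0, 0.2], [0.2, 0, 0, 0, 0, 0, 0.2], [0.2, 0, 0, 0, 0, 0, 0.2], [0.2, 0, 0, 0, 0, 0, 0.2], [0.2, 0, 0, 0, 0, 0, 0.2], [0.2, 0, 0, 0, 0, 0, 0.2], [0.17, 0, 0, 0, 0, 0, 0.2], [0.1, 0, 0, 0, 0, 0, 0.2], [0, 0, 0, 0, 0, 0, 0.2], [0, 0, 0, 0, 0, 0, 0.2], [0, 0, 0.15, 0, 0, 0, 0.2], [0, 0, 0.15, 0, 0, 0, 0.2], [0, 0, 0.05, 0, 0, 0, 0.2], [0, 0, 0.025, 0, 0, 0, 0.2], [0, 0, 0, 0, 0, 0, 0.2]]

```text
t: 16.9
ee_pos: [0.4456, 0.1766, 0.0623]
tcp_rot: [3.141, -0.0, 1.57]
force: [0.6, -0.0, -1.5]
width: 0.312
grasp_force: 12.0
```

Request:
carry_out:
  motion:
    - [[0, 0, 0.008, 0, 0, 0, 0.2], [0, 0, 0.007, 0, 0, 0, 0.2], [0, 0, 0.005, 0, 0, 0, 0.2], [0, 0, 0, 0, 0, 0, 0.2], [0, 0, 0, 0, 0, 0, 0.2]]

```text
t: 17.52
ee_pos: [0.4455, 0.1768, 0.0586]
tcp_rot: [3.141, -0.0, 1.571]
force: [-2.2, -0.1, 5.2]
width: 0.317
grasp_force: 12.0
```

Request:
carry_out:
  motion:
    - [[0, 0, 0, 0, 0, 0, 0.6], [0, 0, 0, 0, 0, 0, 1], [0, 0, 0, 0, 0, 0, 1], [0, 0, 0, 0, 0, 0, 1], [0, 0, -0.1, 0, 0, 0, 1], [0, 0, -0.2, 0, 0, 0, 1], [0, 0, -0.25, 0, 0, 0, 1], [0, 0, -0.25, 0, 0, 0, 1], [0, 0, -0.1, 0, 0, 0, 1], [0, 0, 0, 0, 0, 0, 1]]

```text
t: 18.77
ee_pos: [0.4457, 0.1769, 0.2386]
tcp_rot: [3.139, -0.001, 1.57]
force: [-0.0, -0.5, -0.1]
width: 1.0
grasp_force: 0.0
```

```bash
python3 w.py w3 eyepiece:.04 cork_mat:.01
```

```text
[0.445 0.26  0.387] [ 2.845e+00 -2.000e-03 -0.000e+00]
eyepiece [([280.7, 188.2], 0.67, [0.4463, 0.1778])]
cork_mat [([277.8, 169.5], 0.64, [0.443, 0.1933])]
```

View pics/w3.png

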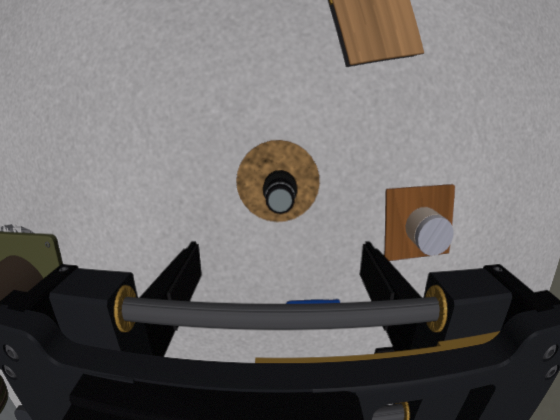

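The eyepiece stands upright, foot at about (281,184) on the cork centred at (278,181), so it is within about 3 mm. Next, the bottle.

Request:
carry_out:
  motion:
    - [[-0.1, 0.08, 0, 0, 0, 0, 1], [-0.18, 0.14, 0, 0, 0, 0, 1], [-0.18, 0.14, 0, 0, 0, 0, 1], [-0.18, 0.14, 0, 0, 0, 0, 1], [-0.18, 0.14, 0, 0, 0, 0, 1], [-0.18, 0.14, 0, 0, 0, 0, 1], [-0.18, 0.14, 0, 0, 0, 0, 1], [-0.15, 0.09, 0, 0, 0, 0, 1], [-0.055, 0.03, 0, 0, 0, 0, 1], [0, 0, 0, 0, 0, 0, 1], [0, 0, 0, 0, 0, 0, 1]]

```text
t: 20.3
ee_pos: [0.6523, -0.0992, 0.237]
tcp_rot: [-3.14, -0.001, 1.571]
force: [0.4, 0.2, -0.3]
width: 0.999
grasp_force: 0.0
```

```bash
python3 w.py w4 dropper_bottle:.05 light_plate:.013
```

```text
[ 0.652 -0.016  0.386] [2.845e+00 1.000e-03 1.000e-03]
dropper_bottle [([281.4, 239.8], 0.6, [0.653, -0.1545]), ([263.3, 7.7], 0.57, [0.6343, 0.0963])]
light_plate [([411.6, 221.6], 0.85, [0.8204, -0.1467]), ([288.8, 217.1], 0.74, [0.662, -0.1401]), ([311.1, 342.4], 0.61, [0.6972, -0.335])]
```

View pics/w4.png

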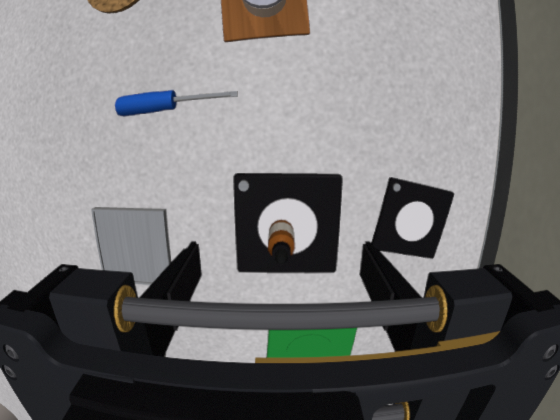

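The bottle's bulb is at (282,254), its glass at (281,236), the disc centre at (287,226), and the plate's corners at (234,174), (342,175), (339,272), (237,272).

```bash
python3 - <<'E'
from h import *
c=ctrl.capture("wrist")
f=lambda p,z:at(c,p,z,True)[:2].round(4)
print("bulb",f((282,254),.094),"foot front",f((281,220),.018))
T=[f(p,.013) for p in((234,174),(342,175),(339,272),(237,272))];print("plate",np.mean(T,0),T,"disc",f((287.5,226.5),.014))
print("tray",[f(p,.011) for p in ((94,208),(167,209))])
E
```

```text
bulb [ 0.6541 -0.1521] foot front [ 0.6532 -0.1426]
plate [ 0.662175 -0.152125] [array([ 0.5979, -0.0874]), array([ 0.7253, -0.0883]), array([ 0.7294, -0.2166]), array([ 0.5961, -0.2162])] disc [ 0.6612 -0.1524]
tray [array([ 0.3994, -0.1298]), array([ 0.5097, -0.1311])]
```

Request:
carry_out:
  motion:
    - [[-0.15, 0.005, 0, 0, 0, 0, 1], [-0.12, 0, 0, 0, 0, 0, 1], [0, 0, 0.2, 0, 0, 0, 1], [0, 0, 0.2, 0, 0, 0, 1], [0, 0, 0.2, 0, 0, 0, 1], [0, 0, 0.15, 0, 0, 0, 1], [0, 0, 0.12, 0, 0, 0, 1], [0, 0, 0.06, 0, 0, 0, 1], [0, 0, 0, 0, 0, 0, 1], [0, 0, 0, 0, 0, 0, 0.2], [0, 0, 0, 0, 0, 0, 0.2], [0, 0, 0, 0, 0, 0, 0.2], [0, 0, 0, 0, 0, 0, 0.2], [0, 0, 0, 0, 0, 0, 0.2], [0, 0, 0, 0, 0, 0, 0.2], [0, 0, 0, 0, 0, 0, 0.2], [0, 0, 0, 0, 0, 0, 0.2], [0, 0, 0, 0, 0, 0, 0.2]]
  force: 12

```text
t: 22.75
ee_pos: [0.6539, -0.1543, 0.0516]
tcp_rot: [-3.141, -0.0, 1.57]
force: [0.1, -0.2, 0.0]
width: 0.31
grasp_force: 12.0
```

Request:
carry_out:
  motion:
    - [[0, 0, -0.1, 0, 0, 0, 0.2], [0, 0, -0.15, 0, 0, 0, 0.2], [0, 0, -0.1, 0, 0, 0, 0.2], [-0.02, -0.1, 0, 0, 0, 0, 0.2], [-0.03, -0.18, 0, 0, 0, 0, 0.2], [-0.03, -0.18, 0, 0, 0, 0, 0.2], [-0.03, -0.18, 0, 0, 0, 0, 0.2], [-0.03, -0.18, 0, 0, 0, 0, 0.2], [-0.02, -0.13, 0, 0, 0, 0, 0.2], [0, -0.065, 0, 0, 0, 0, 0.2], [0, 0, 0, 0, 0, 0, 0.2], [0, 0, 0.15, 0, 0, 0, 0.2], [0, 0, 0.13, 0, 0, 0, 0.2], [0, 0, 0.06, 0, 0, 0, 0.2], [0, 0, 0.025, 0, 0, 0, 0.2], [0, 0, 0, 0, 0, 0, 0.2], [0, 0, 0, 0, 0, 0, 0.2]]

```text
t: 24.88
ee_pos: [0.4518, -0.1867, 0.0497]
tcp_rot: [3.14, 0.001, 1.57]
force: [-0.8, 0.0, -0.3]
width: 0.307
grasp_force: 12.0
```

Request:
carry_out:
  motion:
    - [[0, 0, 0.01, 0, 0, 0, 0.2], [0, 0, 0.007, 0, 0, 0, 0.2], [0, 0, 0.005, 0, 0, 0, 0.2], [0, 0, 0, 0, 0, 0, 0.2], [0, 0, 0, 0, 0, 0, 0.2]]

```text
t: 25.5
ee_pos: [0.4512, -0.1865, 0.0455]
tcp_rot: [-3.141, 0.0, 1.571]
force: [-2.9, 1.4, 7.7]
width: 0.31
grasp_force: 12.0
```

Request:
carry_out:
  motion:
    - [[0, 0, 0, 0, 0, 0, 0.6], [0, 0, 0, 0, 0, 0, 1], [0, 0, 0, 0, 0, 0, 1], [0, 0, 0, 0, 0, 0, 1], [0, 0, -0.1, 0, 0, 0, 1], [0, 0, -0.2, 0, 0, 0, 1], [0, 0, -0.25, 0, 0, 0, 1], [0, 0, -0.25, 0, 0, 0, 1], [0, 0, -0.15, 0, 0, 0, 1], [0, 0, 0, 0, 0, 0, 1]]

```text
t: 26.75
ee_pos: [0.4524, -0.1871, 0.2374]
tcp_rot: [3.136, 0.003, 1.57]
force: [0.7, 0.3, -0.4]
width: 1.002
grasp_force: 0.0
```

```bash
python3 w.py w5 dropper_bottle:.04 drip_tray:.01
```

```text
[ 0.451 -0.103  0.386] [ 2.841 -0.005 -0.   ]
dropper_bottle [([279.2, 191.0], 0.93, [0.4519, -0.1897])]
drip_tray [([272.4, 174.3], 0.88, [0.444, -0.1769])]
```

View pics/w5.png

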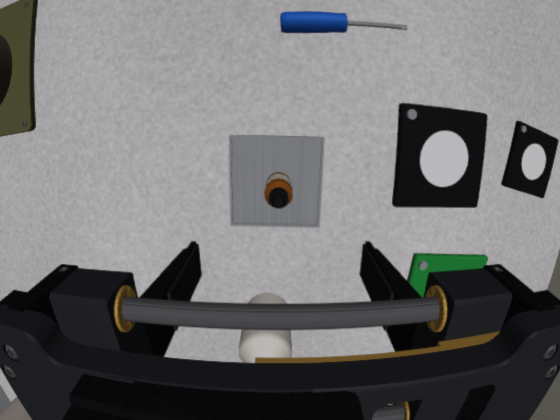

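The bottle is upright, base at about (279,183) on the tray centred at (277,181). Now I fetch the jar from the board.

Request:
carry_out:
  motion:
    - [[0.1, 0.05, 0, 0, 0, 0, 1], [0.18, 0.1, 0, 0, 0, 0, 1], [0.2, 0.12, 0, 0, 0, 0, 1], [0.2, 0.12, 0, 0, 0, 0, 1], [0.2, 0.12, 0, 0, 0, 0, 1], [0.2, 0.12, 0, 0, 0, 0, 1], [0.2, 0.12, 0, 0, 0, 0, 1], [0.17, 0.1, 0, 0, 0, 0, 1], [0.1, 0.055, 0, 0, 0, 0, 1], [0, 0, 0, 0, 0, 0, 1], [0, 0, 0, 0, 0, 0, 1]]

```text
t: 28.28
ee_pos: [0.6315, 0.1227, 0.2335]
tcp_rot: [-3.14, 0.001, 1.57]
force: [-0.3, 0.4, -0.3]
width: 0.999
grasp_force: 0.0
```

```bash
python3 w.py w6 jar:.03
```

```text
[0.631 0.206 0.382] [ 2.843e+00  2.000e-03 -1.000e-03]
jar [([281.9, 190.6], 0.87, [0.6326, 0.1195])]
```

Request:
carry_out:
  motion:
    - [[0, 0.01, 0.15, 0, 0, 0, 1], [0, 0, 0.2, 0, 0, 0, 1], [0, 0, 0.2, 0, 0, 0, 1], [0, 0, 0.2, 0, 0, 0, 1], [0, 0, 0.15, 0, 0, 0, 1], [0, 0, 0.075, 0, 0, 0, 1], [0, 0, 0, 0, 0, 0, 1], [0, 0, 0, 0, 0, 0, 0.4], [0, 0, 0, 0, 0, 0, 0.4], [0, 0, 0, 0, 0, 0, 0.4], [0, 0, 0, 0, 0, 0, 0.4], [0, 0, 0, 0, 0, 0, 0.4], [0, 0, 0, 0, 0, 0, 0.4], [0, 0, 0, 0, 0, 0, 0.4], [0, 0, 0, 0, 0, 0, 0.4]]
  force: 12

```text
t: 30.25
ee_pos: [0.6341, 0.1237, 0.0393]
tcp_rot: [-3.141, -0.0, 1.57]
force: [-1.3, -0.9, 1.2]
width: 0.522
grasp_force: 12.0
```

Request:
carry_out:
  motion:
    - [[0, 0, -0.1, 0, 0, 0, 0.4], [0, 0, -0.15, 0, 0, 0, 0.4], [0, 0, -0.15, 0, 0, 0, 0.4], [-0.1, 0, 0, 0, 0, 0, 0.4], [-0.18, 0.02, 0, 0, 0, 0, 0.4], [-0.2, 0.03, 0, 0, 0, 0, 0.4], [-0.2, 0.03, 0, 0, 0, 0, 0.4], [-0.2, 0.03, 0, 0, 0, 0, 0.4], [-0.2, 0.03, 0, 0, 0, 0, 0.4], [-0.18, 0, 0, 0, 0, 0, 0.4], [-0.115, 0, 0, 0, 0, 0, 0.4], [0, 0, 0, 0, 0, 0, 0.4], [0, 0, 0.13, 0, 0, 0, 0.4], [0, 0, 0.13, 0, 0, 0, 0.4], [0, 0, 0.06, 0, 0, 0, 0.4], [0, 0, 0.03, 0, 0, 0, 0.4], [0, 0, 0, 0, 0, 0, 0.4], [0, 0, 0, 0, 0, 0, 0.4]]

```text
t: 32.5
ee_pos: [0.6628, -0.1515, 0.0506]
tcp_rot: [3.14, 0.001, 1.571]
force: [-0.5, -1.1, -1.2]
width: 0.522
grasp_force: 12.0
```

Request:
carry_out:
  motion:
    - [[0, 0, 0.012, 0, 0, 0, 0.4], [0, 0, 0.01, 0, 0, 0, 0.4], [0, 0, 0.005, 0, 0, 0, 0.4], [0, 0, 0, 0, 0, 0, 0.4], [0, 0, 0, 0, 0, 0, 0.4]]

```text
t: 33.12
ee_pos: [0.6623, -0.1515, 0.0453]
tcp_rot: [3.141, 0.0, 1.571]
force: [-2.7, 0.1, 5.5]
width: 0.527
grasp_force: 12.0
```

Request:
carry_out:
  motion:
    - [[0, 0, 0, 0, 0, 0, 0.7], [0, 0, 0, 0, 0, 0, 1], [0, 0, 0, 0, 0, 0, 1], [0, 0, 0, 0, 0, 0, 1], [0, 0, -0.1, 0, 0, 0, 1], [0, 0, -0.2, 0, 0, 0, 1], [0, 0, -0.25, 0, 0, 0, 1], [0, 0, -0.25, 0, 0, 0, 1], [0, 0, -0.2, 0, 0, 0, 1], [0, 0, 0, 0, 0, 0, 1], [0, 0, 0, 0, 0, 0, 1]]

```text
t: 34.5
ee_pos: [0.6617, -0.1513, 0.244]
tcp_rot: [3.142, 0.0, 1.57]
force: [-0.4, 0.7, 0.5]
width: 0.999
grasp_force: 0.0
```

```bash
python3 w.py w7 jar:.037 light_plate:.013; python3 -c "
from h import *
a=cv2.imread('pics/w7.png')
b=cv2.resize(ctrl.capture('side')['pixels'][170:380,150:430],(560,420))
cv2.imwrite('pics/fin.png',cv2.resize(np.hstack([a,b]),(800,300)))"
```

```text
[ 0.661 -0.068  0.393] [ 2.844  0.    -0.   ]
jar [([280.8, 192.8], 0.75, [0.6619, -0.1578])]
light_plate [([304.0, 300.4], 0.85, [0.694, -0.316]), ([408.4, 181.8], 0.74, [0.8224, -0.1485]), ([269.1, 163.8], 0.58, [0.6482, -0.1285])]
```

View pics/fin.png

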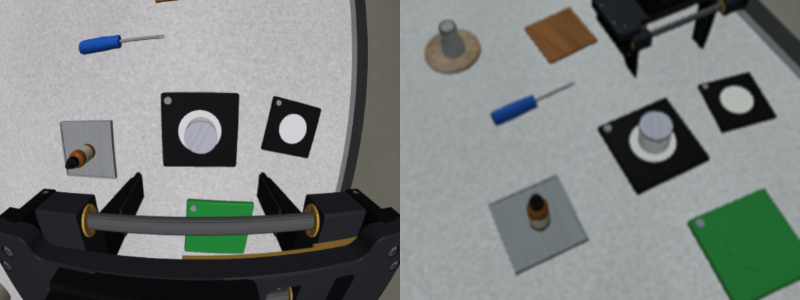

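The final pictures show all three upright near the middle of their places: the jar on the disc at (200,133), the bottle at (538,212) and the eyepiece at (452,42). The gripper is clear, so I hand in.

```bash
python3 -c "
from h import *
print(ctrl.hand_in())"
```

```text
the job is handed in; nothing more can be done
None
```

The job is handed in with no verdict returned: the jar is on the light plate, the bottle on the drip tray and the eyepiece on the cork mat, all upright, let go and within a few mm of centre by camera, with the jar parked on the board meanwhile (34.5 s of 106 s used).

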